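# Take the spatula from its sloping stand and hold it blade-down over the bowl

## Robot

A 6-joint arm with a two-finger parallel gripper is mounted at the origin on the work surface; the furniture and walls round the work are solid. World frame = base frame: x ahead of the robot, y to its left, z up, the work surface at z = 0. Lengths are in m, angles in degrees, forces in N, time in s.
With the tool pointing down it reaches from about 0.275 to 0.725 m from the base axis. Payload 5.6 kg.
Tool frame: the origin (TCP) lies where the fingers leave the gripper's body, on its centre line; the fingertips stand 73 mm ahead of it and the grasp point (between the pads) lies 54 mm ahead of it; z points along the fingers, y is the line along which they close (so a half turn about z gives the same grasp; the last joint's range is limited). The gripper opens to 85 mm and grips with 20 to 120 N. Pads are 22 mm wide; open, the fingers measure 114 mm over their backs; the gripper's body (76 mm by 85 mm) begins 54 mm behind the grasp point. The pads swing forward as they close: fully open they stand 13 mm farther back than shut.
Start: joints at [93.369, 14.616, 6.199, 0, -81.583, -16.306], TCP at [0.123, 0.536, 0.304] pointing down, gripper open.
Joint ranges: [-168.99, 168.99], [-69.2, 112.95], [-62.41, 85.93], [-164.36, 98.24], [-168.68, -3.75], [-174.98, 174.98]. Speed limits (degrees/s): [147.25, 147.25, 180, 180, 180, 180].

## Interface

Orientations are given as a 3x3 rotation matrix whose columns are the frame's x, y, z axes.
In Python, from plant import get_state, capture, camera_model, sign_off, spot_in, silhouettes gives the robot as it stands. The module is installed in compiled form; this text tells all that it offers.
- The arm moves only by the tool step_arm, never from a script. Its argument "deltas" is a list that holds one entry, the list of rows, each a list of 5 numbers: the shift along the world's x, y, z in cm, then the turn about the world's z in degrees, then the closure, from 0 (fully open) to 1 (shut). In form: [[[tx, ty, tz, twist, jaw], ...]]. A call has 1 to 10 rows; each row shifts and turns the commanded pose from where the row before left it; what a row does not reach is not made up. A row lasts 1/8 s, in which the tool goes at most 62.5 mm and 10.7 degrees, less where a joint would pass 70% of its speed; a pose out of reach is approached as far as the arm can. A call with a gripper value outside its range is refused whole. The fingers move at their own pace and stop on an object; the grip force is fixed at half the most. Time passes only in rows, so rows that do not move let the fingers close. It gives the time, the measured TCP pose, the force, the opening and the grip force at its end, in the units of the state.
- get_state(): the state, without advancing time (a new reading comes with each control period).
- capture(name): name is "scene" or "top"; returns the picture (384x512x3 uint8, red, green, blue); there is no depth.
- camera_model(name): a dict with "fx", "fy", "cx", "cy" (pixels), "dist_coeffs" ([k1, k2, p1, p2, k3] as OpenCV has them; the pictures are not rectified), "rvec" (rotation vector, rad) and "tvec" (3), from world to camera coordinates, as OpenCV has them. Camera axes: x right, y down, z forward; pixel columns grow to the right and rows downward; lengths in m; the calibration is good to about 2 mm. A picture is of the moment at which its call begins. camera_model takes no time and is no camera call.
- sign_off(): hands the job in; it is judged then, once.
Trained networks look in the newest picture that a camera, given by its name, has taken for a name from the list of things; names that differ only in an ending like _2 or _b are one class to them, and where a whole thing is asked for, a point or a joint stands for the part that bears it (a point fixed in the world has none). Each returns a list of dicts, best first, with "score" (0 to 1); they miss things now and then, are a little off and sometimes report something else, mostly with a low value. They report only what shows in the picture. A call takes as long as a camera call. They do not tell look-alikes from the thing itself.
- spot_in(camera, query): "position" ([column, row] in pixels, amid what is visible of it).
- silhouettes(camera, query): "mask" (384x512 bool, what is visible of it) and "position" ([column, row] in pixels, amid what is visible of it).
The state is a dict: "time_s": time; "q": joint angles; "joint_vel": joint speeds; "tau": joint torques, N m; "tool_pos": TCP position; "ee_rot": TCP orientation; "wrist_force": force on the tool from outside, world axes, zero at the start; "torque": the same for the moment, N m; "finger_gap": opening from 0.0 (shut) to 1.0 (fully open); "grip_force": force on a finger pad.
Only numpy, scipy, OpenCV 4.12 (cv2) and the standard library are available. Lean on these libraries where they do the work, as an engineer would, in place of code of your own. Each camera call takes 0.05 s, during which the arm holds its last target. There are 200 camera calls.

## Task

Draw the spatula out of the socket of its sloping wooden stand, turn it so that the blade end points clearly downward, and finish still holding it in the air with the tip of the blade over the middle of the white bowl, close above the rim, ready to scrape the bowl out. Do not knock the bowl, have the spatula touching nothing but the gripper at the finish, never let it touch the worktop, and leave the other things where they stand. The program ends while the gripper is holding the spatula still; do not put it down.

Things in the scene. Friction and masses are not known exactly. Their poses are not given: they have to be found in the camera images.
- spatula: Loose spatula, 295 mm, about 80 g: white handle (24 mm wide, 16 thick, x -148 to -22), thin shaft (12 wide, 9 thick, x -33 to 69), dark violet flat blade (52 wide, 10 thick, x 59 to 148). Origin mid-length on its underside, near the centre of mass; x from handle to blade, y across, z out of its upper face. At the start it slopes 30 degrees, blade end up, the last 63 mm of handle in the socket
- spatula_tip (a point): Far end of the blade, middle of its width and thickness: spatula frame (148, 0, 5) mm
- spatula_butt (a point): End of the handle: spatula frame (-148, 0, 8) mm
- spatula_grip (a point): A good place to grip, across the 24 mm width: middle of the handle's section, spatula frame (-35, 0, 8) mm; at the start about 104 mm above the worktop, free on both sides, 50 mm up the slope from the socket's mouth and 84 mm down the slope from the fork
- stand: Fixed stand of pale wood: base 225 x 90 x 14 mm (x -158 to 68), sloping socket, steel wire fork. Origin on the worktop, 114 mm straight below the origin of the stowed spatula; x is level, the way the stowed blade points; z up
- mixing_bowl: White flared bowl with a wavy rim, 185 x 197 mm over the rim, 111 to 117 mm high, open at the top, standing fast on the worktop (it does not slide). Origin at the centre of its underside, z up
- spice_jar: Bystander: spice jar with green cap, 46 mm across, 106 mm high, loose; origin at the centre of its underside
- pepper_mill: Bystander: wooden pepper mill, 58 mm across, 150 mm high, loose; origin at the centre of its underside
- kitchen_timer: Bystander: round white and red kitchen timer, 63 mm across, 49 mm high, loose; origin at the centre of its underside
- tea_tin: Bystander: square white tin, 73 x 70 x 109 mm, loose; origin at the centre of its underside
- socket_mouth (a point): Middle of the socket's open end. The socket (32 x 24 mm inside, 64 deep, closed at its low end, 46 x 39 outside) slopes up at 30 degrees towards the stand's x; the spatula comes out straight along that slope, with 4 mm of play at each side and 8 mm above
- fork (a point): Middle of the fork's 6 mm level bar, on which the shaft lies at the start, about 136 mm above the worktop; its two ears, 48 mm apart, stand 14 mm above the spatula's underside
Mind the look-alikes: they are no part of the job. Several things have the shape of the stand; the one meant has the colours described above.

How it is judged (in metres and radians):
On the way:
1. the spatula is in the gripper, its whole handle out of the socket and nothing of it touching the stand (x of spatula_butt in the frame of stand above -0.07 m and contact force between spatula and the fingers above 1 N and contact force between spatula and stand below 0.05 N), for 0.1 s.
At the end, for the whole second after the job is handed in: Gripper holds the spatula still, blade sloping down 15 degrees or more, its tip within 50 mm horizontally of the bowl's axis and 60 to 220 mm above the worktop (rim 117 mm), touching neither bowl nor stand (angle between spatula's own x axis and vertical above 1.833 rad and horizontal distance between spatula_tip and mixing_bowl below 0.05 m and height (world z) of spatula_tip between 0.06 and 0.22 m and contact force between spatula and the fingers above 1 N and contact force between spatula and mixing_bowl below 0.05 N and contact force between spatula and stand below 0.05 N and linear speed of spatula below 0.03 m/s); the arm keeps its last pose, push and grip.
It fails at once if the spatula touches or drops onto the worktop (height (world z) of spatula_tip below 0.01 m or height (world z) of spatula_butt below 0.014 m).
It fails at once if the bowl is knocked by the spatula, the fingers or the arm (over 5 N) (contact force between mixing_bowl and spatula above 5 N or contact force between mixing_bowl and the fingers above 5 N or contact force between mixing_bowl and the arm above 5 N).
It fails at once if a bystander is moved by more than 20 mm (distance of any of spice_jar, pepper_mill, kitchen_timer, tea_tin from where it was at the start of the episode above 0.02 m).
It also fails if it takes over 38 s, if anything falls off the work surface, if the arm or the gripper's body presses on something with over 40 N, if the wrist force passes 120 N, or if a joint passes its speed limit or range.

## Working session

There is one attempt and no reset: what is moved stays moved. The work goes in short steps, Python scripts to look and compute and a tool call to move; the robot and the scene stay as the last step left them, time stands still between calls to the robot, and variables do not carry over. Pictures are saved under pics/ and viewed, at most 10 in all, crops included, and the job is handed in when it is done.

Besides the shell and the picture viewer there is one more tool, called after "Emit:" by a JSON object that holds its "op" and its "data", one argument or row to a line. step_arm: Moves the arm, as the interface text tells. Its arguments: {"type":"object","properties":{"deltas":{"type":"array"}},"required":["deltas"]}

```bash
mkdir -p pics; ls
python3 - <<'E'
from plant import *
import cv2, numpy as np
for c in ("scene","top"):
    im=capture(c); cv2.imwrite(f"pics/{c}0.png",cv2.cvtColor(im,cv2.COLOR_RGB2BGR))
    m=camera_model(c); R=cv2.Rodrigues(np.array(m["rvec"],float))[0]; print(c,m["fx"],"cam at",-R.T@np.array(m["tvec"],float).ravel(), R[2])
    for q in ("spatula","stand","mixing_bowl","spice_jar","pepper_mill","kitchen_timer","tea_tin","socket_mouth","fork","spatula_tip","spatula_grip"):
        print(q,[(np.round(d["position"]).tolist(),round(d["score"],2)) for d in spot_in(c,q)][:4])
print(get_state())
E
```

```text
pics
scene 427.9773187893665 cam at [-0.24494964 -0.54138071  1.16871719] [ 0.53392475  0.37797026 -0.75634836]
spatula [([205.0, 165.0], 0.73)]
stand [([195.0, 180.0], 0.88), ([148.0, 219.0], 0.7)]
mixing_bowl [([307.0, 229.0], 0.72)]
spice_jar [([354.0, 312.0], 0.59)]
pepper_mill [([390.0, 227.0], 0.58)]
kitchen_timer [([208.0, 164.0], 0.4)]
tea_tin [([263.0, 149.0], 0.84)]
socket_mouth [([146.0, 219.0], 0.75), ([191.0, 175.0], 0.74), ([208.0, 165.0], 0.45)]
fork [([147.0, 216.0], 0.82), ([190.0, 181.0], 0.65)]
spatula_tip [([206.0, 162.0], 0.66)]
spatula_grip [([204.0, 165.0], 0.71)]
top 351.93582567079795 cam at [ 0.25102659 -0.04739141  1.3237426 ] [ 0.18212318 -0.00608164 -0.98325692]
spatula [([195.0, 200.0], 0.79)]
stand [([167.0, 262.0], 0.63), ([166.0, 200.0], 0.57)]
mixing_bowl [([303.0, 199.0], 0.96)]
spice_jar [([367.0, 244.0], 0.54)]
pepper_mill [([354.0, 150.0], 0.79), ([270.0, 138.0], 0.22)]
kitchen_timer [([275.0, 142.0], 0.79)]
tea_tin [([206.0, 135.0], 0.58)]
socket_mouth [([165.0, 200.0], 0.98), ([170.0, 258.0], 0.75)]
fork [([166.0, 261.0], 0.92), ([168.0, 205.0]
[... 197 characters left out ...]
e-04,
       -8.15845483e+01, -1.63068163e+01]), 'joint_vel': array([-0.03387895, -0.08269006, -0.09372345,  0.01901724, -0.0220294 ,
        0.01922452]), 'tau': array([ 5.87945324e-04, -3.86401391e+01,  2.38068330e+01,  5.36809266e+00,
       -5.67656971e-04, -5.75017367e-08]), 'tool_pos': array([0.12310001, 0.53604412, 0.30387906]), 'ee_rot': array([[ 9.74616439e-01, -2.23881211e-01, -1.17864152e-05],
       [-2.23881211e-01, -9.74616439e-01, -2.20653507e-05],
       [-6.54721659e-06,  2.41440104e-05, -1.00000000e+00]]), 'wrist_force': array([1.25028129, 0.54656811, 1.2323214 ]), 'torque': array([-0.07223215, -0.02694493,  0.00350484]), 'grip_force': 0.0, 'finger_gap': 1.0009480750419677}
```

View pics/scene0.png

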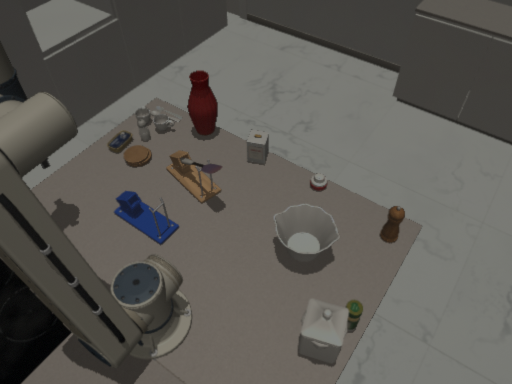

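View pics/top0.png

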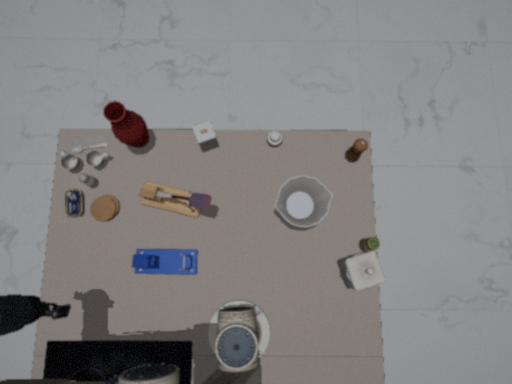

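The scene picture shows the pale wood stand with the violet-bladed spatula at about (195,178) and the blue look-alike stand at (147,218). The top picture shows the stand at (170,200), its blade pointing right towards the bowl at (303,200). I'll fit simple models to the masks.

```bash
cat > fit.py <<'E'
import numpy as np, cv2
from plant import *
from scipy.optimize import minimize
cams={c:camera_model(c) for c in ("scene","top")}
def proj(c,P):
    m=cams[c]; K=np.array([[m["fx"],0,m["cx"]],[0,m["fy"],m["cy"]],[0,0,1.]])
    return cv2.projectPoints(np.asarray(P,float),np.array(m["rvec"],float),np.array(m["tvec"],float),K,np.array(m["dist_coeffs"],float))[0].reshape(-1,2)
def box(x,y,z): return np.array([[a,b,c] for a in x for b in y for c in z])/1000.
s,c_=np.sin(np.pi/6),np.cos(np.pi/6)
T=np.array([[c_,0,-s],[0,1,0],[s,0,c_]]); O=np.array([0,0,.114])
sp=[box((-148,-22),(-12,12),(0,16)),box((-33,69),(-6,6),(0,9)),box((59,148),(-26,26),(0,10))]
sp=[b@T.T+O for b in sp]
st=[box((-158,68),(-45,45),(0,14)),box((-154,-85),(-23,23),(-11.5,27.5))@T.T+O]
def place(parts,p):
    R=np.array([[np.cos(p[2]),-np.sin(p[2]),0],[np.sin(p[2]),np.cos(p[2]),0],[0,0,1]])
    return [b@R.T+[p[0],p[1],0] for b in parts]
def render(c,parts,k=4):
    m=np.zeros((384*k,512*k),np.uint8)
    for b in parts:
        h=cv2.convexHull(((proj(c,b)+.5)*k).astype(np.float32)); cv2.fillConvexPoly(m,np.round(h).astype(np.int32),255)
    return cv2.resize(m,(512,384),interpolation=cv2.INTER_AREA)/255.
def ring(r,z): a=np.linspace(0,2*np.pi,40); return np.c_[r*np.cos(a),r*np.sin(a),0*a+z]
bowl=[np.r_[ring(.095,.114),ring(.05,0)]]
def fit(parts,masks,p0):
    f=lambda p:sum(np.abs(render(c,place(parts,p))-masks[c]).sum()/masks[c].sum() for c in masks)
    best=None
    for d in ((.02,.02,.2),(.006,-.006,-.06)):
        p0=np.array(p0); S=[p0]+[p0+np.eye(3)[i]*d[i] for i in range(3)]
        r=minimize(f,p0,method="Nelder-Mead",options=dict(initial_simplex=S,xatol=1e-4,fatol=1e-4)); p0=r.x
    return r.x,r.fun
E
python3 - <<'E'
from fit import *
from scipy.ndimage import distance_transform_edt
M={}
sil={}
for c in cams:
    im=capture(c)
    ss=silhouettes(c,"stand"); print(c,[(np.round(d["position"]).tolist(),int(d["mask"].sum()),round(d["score"],2)) for d in ss])
    ref={"scene":(195,180),"top":(168,200)}[c]
    d=min(ss,key=lambda d:np.hypot(*(np.array(d["position"])-ref)))
    spm=silhouettes(c,"spatula")[0]; bw=silhouettes(c,"mixing_bowl")[0]
    print(int(spm["mask"].sum()),int(bw["mask"].sum()))
    sil[c]=(d["mask"],spm["mask"],bw["mask"])
    np.savez(f"sil_{c}.npz",st=d["mask"],sp=spm["mask"],bw=bw["mask"],im=im)
U={c:(sil[c][0]|sil[c][1]).astype(float) for c in cams}
p0=[.42,.23,-1.65]
R={}
for nm,ms in (("both",U),("top",{"top":U["top"]}),("scene",{"scene":U["scene"]})):
    R[nm]=fit(st+sp,ms,p0); print(nm,R[nm])
b=fit(bowl,{c:sil[c][2].astype(float) for c in cams},[.42,-.25,0]); print("bowl",b)
for c in cams: print(c, [fit(bowl,{c:sil[c][2].astype(float)},[.42,-.25,0])])
tiles=[]
for c in cams:
    im=np.load(f"sil_{c}.npz")["im"][:,:,::-1]; u,v={"scene":(195,180),"top":(170,200)}[c]
    k=5; cr=cv2.resize(im[v-50:v+50,u-50:u+50],None,fx=k/1.28,fy=k/1.28,interpolation=cv2.INTER_CUBIC)
    g=cr.shape[0]/100
    for q in place(st+sp,R["both"][0]):
        h=cv2.convexHull(((proj(c,q)-[u-50,v-50]+.5)*g).astype(np.float32)).astype(int); cv2.polylines(cr,[h],True,(0,255,0),1)
    tiles.append(cr)
cv2.imwrite("pics/fit1.png",np.hstack(tiles))
E
```

```text
scene [([194.0, 178.0], 1323, 0.91), ([145.0, 217.0], 1708, 0.6), ([355.0, 313.0], 399, 0.17)]
211 2735
top [([166.0, 198.0], 1103, 0.92), ([166.0, 263.0], 1560, 0.72)]
487 2186
both (array([ 0.46710611,  0.21533894, -1.80886776]), np.float64(0.22304051808981534))
top (array([ 0.4670786 ,  0.21340309, -1.80902776]), np.float64(0.08089650228276044))
scene (array([ 0.46566112,  0.21702841, -1.81021358]), np.float64(0.1297747782294143))
bowl (array([ 0.45387233, -0.22572509, -0.49558637]), np.float64(0.16169943735977405))
scene [(array([ 0.45097148, -0.22355662, -0.43237976]), np.float64(0.05655375129942288))]
top [(array([ 0.46043513, -0.22655472, -0.4754991 ]), np.float64(0.08566994959008305))]
```

View pics/fit1.png

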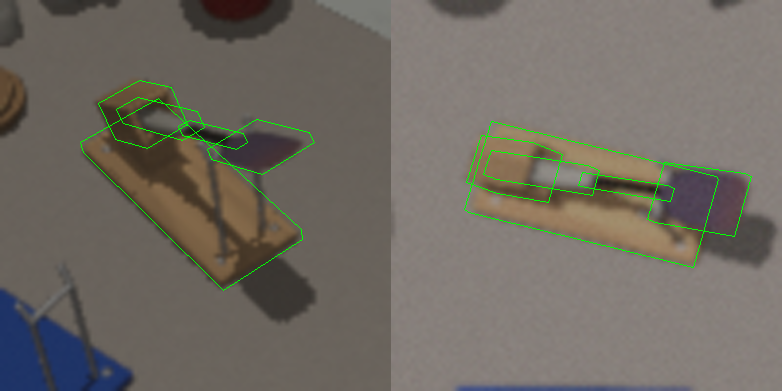

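The fit matches both views: stand at (0.467, 0.215), x axis at -103.6 deg. The grip point is near (0.475, 0.249, 0.104). Since the tool can only yaw, I'll tilt the spatula later by pressing its handle end down on the fork bar so that it pivots in the pads.

Emit:
{"op": "step_arm", "data": {
  "deltas": [
    [[3.5,-2.9,0,-10,0],[3.5,-2.9,0,-10,0],[3.5,-2.9,0,-10,0],[3.5,-2.9,0,-10,0],[3.5,-2.9,0,-10,0],[3.5,-2.9,0,-10,0],[3.5,-2.9,0,-10,0],[3.5,-2.9,0,-10,0],[3.6,-2.8,0,-10,0],[3.6,-2.7,0,-0.7,0]]
  ]
}}

```text
time_s: 2.85
tool_pos: [0.4762, 0.248, 0.3041]
ee_rot: [[-0.238, -0.971, 0.0], [-0.971, 0.238, 0.0], [-0.0, -0.0, -1.0]]
wrist_force: [0.3, 0.6, 0.2]
finger_gap: 0.999
grip_force: 0.0
```

Emit:
{"op": "step_arm", "data": {
  "deltas": [
    [[0,0,-4,0,0],[0,0,-4,0,0],[0,0,-3,0,0],[0,0,-2,0,0],[0,0,-1.8,0,0],[0,0,0,0,0]]
  ]
}}

```text
time_s: 3.6
tool_pos: [0.4745, 0.2485, 0.1547]
ee_rot: [[-0.236, -0.972, -0.002], [-0.972, 0.236, -0.002], [0.002, 0.002, -1.0]]
wrist_force: [0.1, -0.4, 0.8]
finger_gap: 1.002
grip_force: 0.0
```

```bash
cat > look.py <<'E'
import sys
from fit import *
def look(name,cs,views):
    t=[]
    for c,(u,v) in zip(cs,views):
        im=capture(c)[:,:,::-1]; t.append(cv2.resize(im[v-50:v+50,u-50:u+50],(390,390),interpolation=cv2.INTER_CUBIC))
    cv2.imwrite(f"pics/{name}.png",np.hstack(t))
E
python3 -c "
from look import *
look('pre',('scene','top'),((205,160),(180,190)))"
```

```text
(no output)
```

View pics/pre.png

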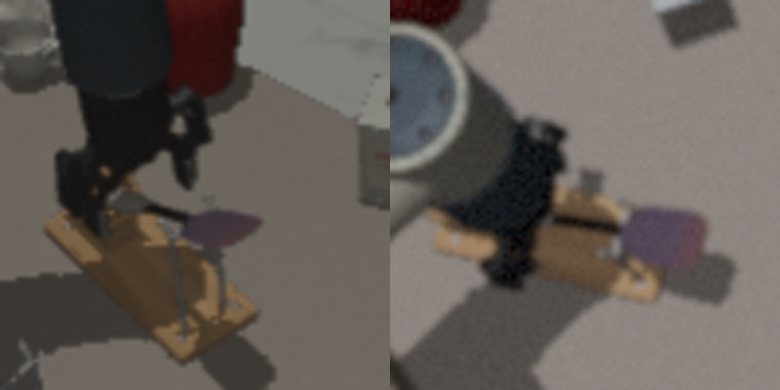

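The open fingers straddle the handle in both views (left (110,190), right (515,215)). Closing now.

Emit:
{"op": "step_arm", "data": {
  "deltas": [
    [[0,0,0,0,1],[0,0,0,0,1],[0,0,0,0,1],[0,0,0,0,1],[0,0,0,0,1],[0,0,0,0,1],[0,0,0,0,1],[0,0,0,0,1]]
  ]
}}

```text
time_s: 4.7
tool_pos: [0.4753, 0.2492, 0.1562]
ee_rot: [[-0.236, -0.972, 0.001], [-0.972, 0.236, 0.0], [-0.001, -0.001, -1.0]]
wrist_force: [-0.5, 0.5, 4.0]
finger_gap: 0.188
grip_force: 58.2
```

Emit:
{"op": "step_arm", "data": {
  "deltas": [
    [[0,0,0.3,0,1],[-0.2,-0.84,0.5,0,1],[-0.2,-0.84,0.5,0,1],[-0.2,-0.84,0.5,0,1],[-0.2,-0.84,0.5,0,1],[-0.2,-0.84,0.5,0,1],[-0.21,-0.85,0.5,0,1],[-0.21,-0.85,0.5,0,1],[-0.21,-0.85,0.5,0,1],[0,0,0,0,1]]
  ]
}}

```text
time_s: 5.95
tool_pos: [0.459, 0.1849, 0.1982]
ee_rot: [[-0.237, -0.972, 0.001], [-0.972, 0.237, 0.009], [-0.009, 0.001, -1.0]]
wrist_force: [1.6, 15.1, -9.5]
finger_gap: 0.182
grip_force: 100.7
```

```bash
python3 -c "
from look import *
look('out',('scene','top'),((215,160),(195,195)))"
```

```text
(no output)
```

View pics/out.png

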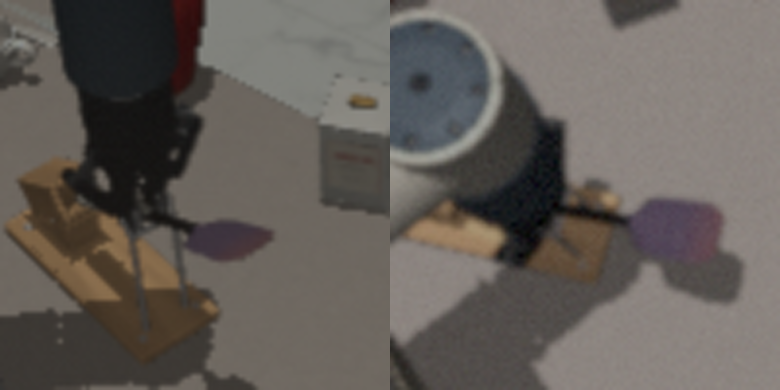

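The fingers have reached the fork (about 15 N), with the handle already about 76 mm out of the socket. I'll back off a few mm and lift.

Emit:
{"op": "step_arm", "data": {
  "deltas": [
    [[0.12,0.5,0.1,0,1],[0,0,1,0,1],[0,0,1.5,0,1],[0,0,2,0,1],[0,0,2,0,1],[0,0,2,0,1],[0,0,2,0,1],[0,0,0,0,1],[0,0,0,0,1]]
  ]
}}

```text
time_s: 7.18
tool_pos: [0.4597, 0.1862, 0.3046]
ee_rot: [[-0.236, -0.972, -0.001], [-0.972, 0.236, -0.0], [0.0, 0.001, -1.0]]
wrist_force: [-0.4, 0.5, -1.1]
finger_gap: 0.179
grip_force: 71.6
```

```bash
python3 -c "
from look import *
look('up',('scene','top'),((220,140),(205,195)))"
```

```text
(no output)
```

View pics/up.png

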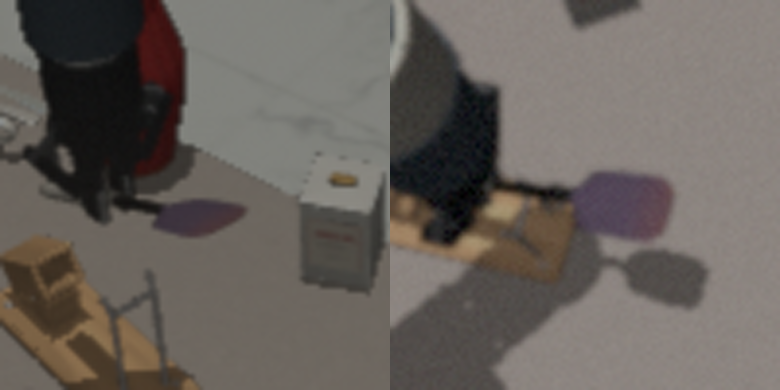

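The spatula is held clear above the stand; blade at about (198,215) left and (623,205) right. Measure its slope by triangulating the violet blade.

```bash
cat > blade.py <<'E'
from fit import *
def blade(save=None):
    pts={};M={}
    for c in cams:
        im=capture(c); h=cv2.cvtColor(cv2.GaussianBlur(im,(3,3),0),cv2.COLOR_RGB2HSV)
        m=((h[...,0]>125)&(h[...,0]<172)&(h[...,1]>45)).astype(np.uint8)
        s=silhouettes(c,"spatula")
        if s: m&=cv2.dilate(s[0]["mask"].astype(np.uint8),np.ones((7,7)))
        n,l,st_,ce=cv2.connectedComponentsWithStats(m); i=1+np.argmax(st_[1:,4]); pts[c]=ce[i]; M[c]=(l==i).astype(float)
        print(c,np.round(ce[i],1),st_[i,4])
    g=get_state(); G=g["tool_pos"]+g["ee_rot"][:,2]*.052
    yaw=np.deg2rad(-103.6)
    # params: slope, slide of grip along x, yaw change
    B=box((63,148),(-26,26),(0,10))
    def parts(p):
        s,c=np.sin(p[0]),np.cos(p[0]); T=np.array([[c,0,-s],[0,1,0],[s,0,c]])
        b=(B-[-.035+p[1],0,.008])@T.T; a=yaw+p[2]
        R=np.array([[np.cos(a),-np.sin(a),0],[np.sin(a),np.cos(a),0],[0,0,1]]); return [b@R.T+G]
    f=lambda p:sum(np.abs(render(c,parts(p))-M[c]).sum()/M[c].sum() for c in M)
    best=min((minimize(f,[a,0,0],method="Nelder-Mead",options=dict(initial_simplex=[[a,0,0],[a+.15,0,0],[a,.01,0],[a,0,.08]],xatol=1e-3,fatol=1e-3)) for a in (.6,.3,0,-.3,-.6)),key=lambda r:r.fun)
    p=best.x; b=parts(p)[0]; tip=b.reshape(2,2,2,3)[1].mean((0,1))
    print("slope deg",np.rad2deg(p[0]),"slide mm",p[1]*1e3,"dyaw",np.rad2deg(p[2]),"cost",best.fun,"tip",tip,"grip",G,"t",g["time_s"])
E
python3 -c "from blade import *; blade()"
```

```text
scene [223.3 145.6] 32
top [214.1 197.1] 274
slope deg -117.1608285575732 slide mm -4.977230507074456 dyaw 32.45336433906939 cost 5.378570917418061 tip [0.43125136 0.27013399 0.08655674] grip [0.45984307 0.18640213 0.252436  ] t 7.475
```

```bash
cat > tri.py <<'E'
from fit import *
from scipy.optimize import least_squares
def tri(px,G=None):
    r=least_squares(lambda P:np.concatenate([proj(c,[P])[0]-px[c] for c in px]),[.45,0,.25]); P=r.x
    g=get_state(); G=g["tool_pos"]+g["ee_rot"][:,2]*.052; d=P-G
    print("P",P.round(4),"resid",r.fun.round(1),"horiz",np.hypot(d[0],d[1]),"dz",d[2],"slope",np.rad2deg(np.arctan2(d[2],np.hypot(d[0],d[1]))),"dir",np.rad2deg(np.arctan2(d[1],d[0])),"len",np.linalg.norm(d),"G",G.round(4))
E
python3 -c "
from tri import *
tri({'scene':(222,145.6),'top':(214.5,197.5)})
for c in cams:
    s=silhouettes(c,'spatula'); 
    for d in s[:2]:
        m=d['mask']; v,u=np.nonzero(m); print(c,d['score'],m.sum(),u.min(),u.max(),v.min(),v.max(),d['position'], h if (h:=None) else '')
"
```

```text
P [0.4308 0.0612 0.3142] resid [-0.1  0.   0.1 -0.1] horiz 0.12847994762743267 dz 0.06171795168235622 slope 25.658247268182713 dir -103.0448250768617 len 0.1425349167825677 G [0.4598 0.1864 0.2524]
scene 0.78 241 181 232 137 150 [216.8, 146.7] 
top 0.92 421 181 227 189 206 [214.9, 196.0]
```

Slope about 26 degrees up, held at about x = -39, yaw aligned. Move past the fork so the bar lies about 80 mm behind the grip, then down.

Emit:
{"op": "step_arm", "data": {
  "deltas": [
    [[-0.55,-2.3,0,0,1],[-0.55,-2.3,0,0,1],[-0.55,-2.3,0,0,1],[-0.55,-2.2,0,0,1],[0,0,-2,0,1],[0,0,-2,0,1],[0,0,-1,0,1],[0,0,-1,0,1],[0,0,-0.5,0,1],[0,0,-0.5,0,1]]
  ]
}}

```text
time_s: 8.82
tool_pos: [0.4386, 0.0957, 0.2356]
ee_rot: [[-0.235, -0.972, 0.002], [-0.972, 0.235, 0.0], [-0.001, -0.002, -1.0]]
wrist_force: [-0.1, -1.0, 3.3]
finger_gap: 0.181
grip_force: 69.8
```

Emit:
{"op": "step_arm", "data": {
  "deltas": [
    [[0,0,-0.5,0,1],[0,0,-0.5,0,1],[0,0,-0.5,0,1],[0,0,-0.5,0,1],[0,0,0,0,1]]
  ]
}}

```text
time_s: 9.45
tool_pos: [0.4379, 0.0956, 0.2144]
ee_rot: [[-0.236, -0.972, -0.001], [-0.972, 0.236, -0.0], [0.0, 0.001, -1.0]]
wrist_force: [0.2, -0.9, 1.6]
finger_gap: 0.179
grip_force: 58.2
```

```bash
python3 -c "
from look import *
look('press',('scene','top'),((225,160),(225,200)))"
```

```text
(no output)
```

View pics/press.png

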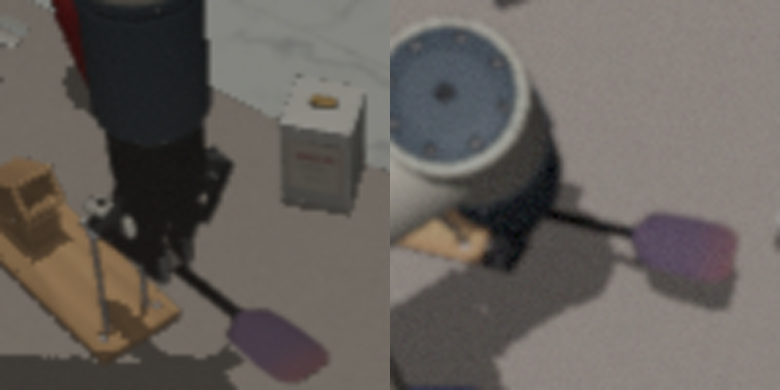

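The handle rides on the fork and the spatula is swinging over; blade centre at scene (247,198), top (251,213).

```bash
python3 -c "
from tri import *
tri({'scene':(246.8,198.5),'top':(250.9,213.1)})"
```

```text
P [ 0.4036 -0.0439  0.1741] resid [ 0.2 -0.  -0.1  0.1] horiz 0.14375170354133002 dz 0.011290500464915337 slope 4.490887532032981 dir -103.8387186821035 len 0.14419440929447538 G [0.438  0.0956 0.1628]
```

Emit:
{"op": "step_arm", "data": {
  "deltas": [
    [[0,0,-0.5,0,1],[0,0,-0.5,0,1],[0,0,-0.5,0,1],[0,0,-0.5,0,1],[0,0,-0.5,0,1],[0,0,-0.5,0,1],[0,0,-0.5,0,1],[0,0,-0.5,0,1],[0,0,-0.4,0,1],[0,0,0,0,1]]
  ]
}}

```text
time_s: 10.8
tool_pos: [0.4377, 0.0953, 0.1704]
ee_rot: [[-0.236, -0.972, -0.001], [-0.972, 0.236, -0.001], [0.001, 0.001, -1.0]]
wrist_force: [-0.2, -2.0, 1.5]
finger_gap: 0.168
grip_force: 58.0
```

Emit:
{"op": "step_arm", "data": {
  "deltas": [
    [[0,0,2,0,1],[0,0,3,0,1],[0,0,3,0,1],[0,0,3,0,1],[0,0,0,0,1],[0,0,0,0,1]]
  ]
}}

```text
time_s: 11.55
tool_pos: [0.4374, 0.0954, 0.2799]
ee_rot: [[-0.236, -0.972, -0.002], [-0.972, 0.236, -0.0], [0.001, 0.002, -1.0]]
wrist_force: [0.7, -0.3, -0.4]
finger_gap: 0.17
grip_force: 58.1
```

```bash
python3 -c "
from look import *
look('tilted',('scene','top'),((240,160),(235,200)))"
```

```text
(no output)
```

View pics/tilted.png

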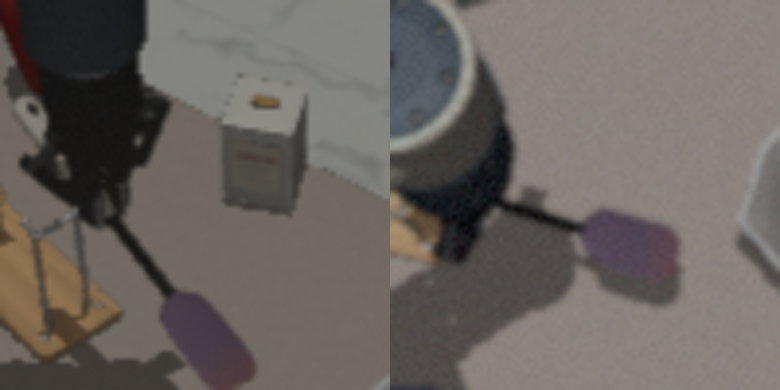

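Lifted free and the blade now slopes down; blade centre at scene (243,197), top (247,213).

```bash
python3 -c "
from tri import *
tri({'scene':(243.3,197.2),'top':(247,212.8)})"
```

```text
P [ 0.4046 -0.0306  0.1701] resid [ 0.3 -0.1 -0.3  0.2] horiz 0.13006146483165834 dz -0.057502085051047036 slope -23.850926027277026 dir -104.53291257189147 len 0.14220574678744366 G [0.4373 0.0953 0.2276]
```

Emit:
{"op": "step_arm", "data": {
  "deltas": [
    [[0.5,-1,0.5,0,1],[1,-2.6,0.5,0,1],[1,-2.6,0,0,1],[1,-2.6,0,0,1],[1,-2.6,0,0,1],[1,-2.6,0,0,1],[0.5,-1.6,-0.5,0,1],[0,0,-0.6,0,1],[0,0,0,0,1],[0,0,0,0,1]]
  ]
}}

```text
time_s: 12.9
tool_pos: [0.4979, -0.0599, 0.28]
ee_rot: [[-0.235, -0.972, 0.0], [-0.972, 0.235, 0.0], [-0.0, -0.0, -1.0]]
wrist_force: [0.6, 0.2, 0.6]
finger_gap: 0.171
grip_force: 58.1
```

```bash
python3 -c "
from look import *
look('bowl',('scene','top'),((290,200),(285,200)))
print(proj('scene',[[.455,-.2257,.15]]),proj('top',[[.455,-.2257,.15]]))"
```

```text
[[307.19210526 219.71236911]] [[304.53802075 199.38711665]]
```

View pics/bowl.png

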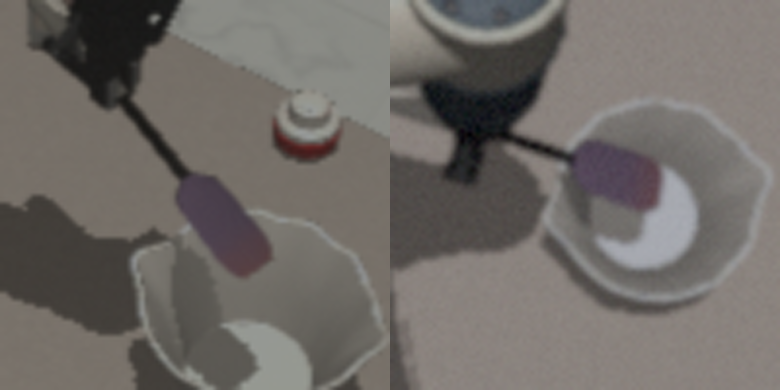

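The blade tip is at scene (305,219) and top (303.5,198). The target projects to (307,220) and (304.5,199), so it is centred, about 35 mm above the rim and touching nothing.

```bash
python3 -c "
from plant import *
print(sign_off())"
```

```text
the job is handed in; nothing more can be done
None
```

I handed the job in with the gripper holding the spatula still: the blade slopes about 23° down and the tip is within about 1 cm of the bowl's axis, roughly 35 mm above the rim. These figures are camera estimates, and no verdict came back.

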